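# Hold the keepsake box open for the gift

### The job

A colleague is bringing a gift to go into the wooden keepsake box, whose lid has no stay and falls shut. Take the balm jar off the lid and set it down upright, without dropping it, on the empty coaster beside the other jar, ring the counter bell to call her, then lift the lid by its brass pull and finish still holding it open at 60 degrees by that pull (never thrown right back, which strains the hinges); leave the bell, the coasters and all the other goods where they stand.

Things in the scene. Friction and masses are not known exactly. Their poses are not given: they have to be found in the camera images.
- keepsake_box: brown wooden box with a hinged lid, 145 mm (x) by 206 mm (y) by 77 mm high, firm on the table. Origin: centre of its underside; +x of the box points to the hinge side (away from the robot at yaw 0), the front with the pull looks to -x; z up. It stands turned by up to 0.3 rad.
- keepsake_box_lid (a joint): angle of the box's lid in rad: 0 closed (level), 1.047 = 60 degrees open, stop at 1.75. The lid turns freely about the hinge line, which runs along the box's y at lid_hinge; it has no stay or spring and falls shut when let go.
- lid_hinge (a point): middle of the lid's hinge line, fixed on the box, at [70, 0, 63] mm in the box's frame. The lid's front edge swings up and back over it.
- pull_grip (a point): centre of the brass pull's head, moving with the lid. Lid closed: 70 mm above the table, 90 mm in front (box -x) of the box's centre. It swings in the box's x-z plane round lid_hinge on a circle of 160.6 mm radius; with the lid at angle a it stands at elevation a + 0.044 rad as seen from the hinge.
- balm_jar: black balm jar with ribbed lid, 56 mm in diameter, 48 mm high, about 90 g, standing on the closed box lid (its underside 77 mm above the table) at the start. Origin: centre of its underside; z up its axis.
- coaster_a: the empty round ceramic coaster, white rim with blue pattern, 100 mm in diameter, 9 mm high, on the table. Origin: centre of its underside. It is loose.
- coaster_b: the other coaster, alike, which carries the other jar. Origin: centre of its underside. It is loose.
- other_jar: second balm jar, like the first, standing on coaster_b. To be left there. Origin: centre of its underside.
- bell: brass counter bell on a black base, 84 mm in diameter, 62 mm high with its button, loose on the table. Origin: centre of its underside.
- bell_button (a joint): bell's sprung push button, 17 mm in diameter, on top at the middle of the bell, its top 62 mm above the table; value in m: 0 up, 0.004 fully down; it springs back when let go; its spring takes 2 N per mm (8 N fully down) and the bell rings from half way, 0.002.
- mug: white mug with a small round dark badge, 98x134x124 mm, the one nearest behind the box. To be left. Origin: centre of its underside.
- vase: the large white bud vase, 110 mm in diameter, 129 mm high, behind the box. To be left. Origin: centre of its underside.
- lid_pull (a point): the brass pull: a turned knob standing 30 mm out from the middle of the lid's front edge (box -x side); stem 8 mm thick, round head 21 mm in diameter, 15 mm long along the box's x. Pinched from above across the box's y, it turns between the pads as the lid rises. This point: middle of the lid's front face, where the stem starts.
Things that resemble listed ones, but are neither listed nor needed, are in the scene too. What is shaped like the balm_jar but green is not meant. Leave any red look-alike of the coaster_a alone.

How it is judged:
On the way, in this order (a step that is already met when the one before it is completed fails the run):
1. the balm jar stands upright on the empty coaster, let go, the box lid still shut (horizontal distance between balm_jar and coaster_a below 0.025 m and z of balm_jar in the frame of coaster_a between 0.005 and 0.013 m and angle between balm_jar's own z axis and vertical below 0.12 rad and value of joint keepsake_box_lid below 0.1 rad and contact force between balm_jar and the arm below 0.1 N), for 0.2 s.
2. the bell's button is pressed at least half way down, the lid still shut (value of joint bell_button above 0.002 m and value of joint keepsake_box_lid below 0.1 rad), for 0.04 s.
At the end, for the whole second after the job is handed in: The fingers hold the lid by its brass pull, still, at 60 degrees (53 to 67); the balm jar stands upright on the coaster that was empty, its centre within 25 mm of the coaster's; the bell's button is up (value of joint keepsake_box_lid between 0.925 and 1.17 rad and velocity of joint keepsake_box_lid between -0.08 and 0.08 rad/s and contact force between any of lid_pull_c2, lid_pull_c1 and the fingers above 0.3 N and value of joint bell_button below 0.001 m and horizontal distance between balm_jar and coaster_a below 0.025 m and z of balm_jar in the frame of coaster_a between 0.005 and 0.013 m and angle between balm_jar's own z axis and vertical below 0.12 rad and contact force between balm_jar and the arm below 0.1 N); the arm keeps its last pose, push and grip.
It fails at once if the balm jar is dropped (falls faster than 0.7 m/s, as from 25 mm) (linear speed of balm_jar above 0.7 m/s and contact force between balm_jar and the fingers below 0.01 N).
It fails at once if the lid is thrown back past 80 degrees (value of joint keepsake_box_lid above 1.4 rad).
It fails at once if the bell is pushed about (more than 40 mm) or tipped (distance of bell from where it was at the start of the episode above 0.04 m or angle between bell's own z axis and vertical above 0.4 rad).
It fails at once if the other jar, a coaster, the mug or the large vase is moved by more than 30 mm (distance of any of other_jar, coaster_a, coaster_b, mug, vase from where it was at the start of the episode above 0.03 m).
It also fails if it takes over 64 s, if anything falls off the work surface, if the arm or the gripper's body presses on something with over 40 N, if the wrist force passes 120 N, or if a joint passes its speed limit or range.

### The arm

A 7-joint arm with a two-finger parallel gripper is mounted at the origin on a cart in front of the work surface, level with it; the furniture and walls round the work are solid. World frame = base frame: x ahead of the robot, y to its left, z up, the work surface at z = 0. Lengths are in m, angles in rad, forces in N, time in s.
With the tool pointing down it reaches from about 0.425 to 0.925 m from the base axis. Payload 6.8 kg.
Tool frame: the origin (TCP) lies at the very end of the fingers, on their centre line; the grasp point (between the pads) lies arm.grasp_offset behind it (arm.grasp_offset is the distance from the TCP to the grasp point, in m); z points along the fingers, y is the line along which they close (so a half turn about z gives the same grasp; the last joint's range is limited). The gripper opens to 85 mm and grips with 20 to 120 N. Pads are 22 mm wide; open, the fingers measure 114 mm over their backs; the gripper's body (76 mm by 85 mm) begins 54 mm behind the grasp point. The pads swing forward as they close: fully open they stand 13 mm farther back than shut.
Start: joints at [-1.267, 0.477, 0.022, 1.555, -0.011, 1.109, -0.083], TCP at [0.27, 0.619, 0.192] pointing down, gripper open.
Joint ranges: [-2.96, 2.96], [-0.34, 2.1], [-1.41, 1.46], [0.24, 2.44], [-1.37, 4.51], [0.17, 1.92], [-2.96, 2.96]. Speed limits (rad/s): [2.39, 2.39, 3.14, 3.14, 3.14, 3.14, 3.14].

### API

Orientations are given as a 3x3 rotation matrix whose columns are the frame's x, y, z axes.
In Python, from plant import arm, get_image, ticket, status gives the robot as it stands. The module is installed in compiled form; this text tells all that it offers. Calls block until the motion is done:
- arm.move_ptp(position, orientation): joint-space move of the TCP to a pose.
- arm.move_l(position, orientation=None, speed=0.15, guard=None): straight line of the TCP; orientation=None keeps the orientation; speed is the mean speed in m/s. With guard (N) it stops when the force on the tool has changed by that much, and returns True; else False.
- arm.set_joints(angles): joint-space move.
- arm.ungrasp() and arm.close(): open the fingers fully, or close them until they stop; the grip force is fixed at half the most.
- arm.pause(seconds).
- arm.ik(position, orientation): joint angles nearest the present ones, or None.
- get_image(name): name is "scene" or "side" or "wrist"; returns a dict with "frame" (420x560x3 uint8, red, green, blue), "camera_matrix" (3x3 intrinsics, pixels), "T" (4x4, takes a point from camera to world coordinates). Camera axes: x right, y down, z forward; pixel columns grow to the right and rows downward; lengths in m; the calibration is good to about 2 mm. A picture is of the moment at which its call begins. There is no depth.
A pose or a line that the arm cannot do raises arm.MotionError and nothing moves.
- ticket.job_done(): hands the job in; it is judged then, once.
Readings, each from a call of its own:
- status.current_time(): time.
- status.current_joint_positions(): joint angles.
- status.current_joint_vel(): joint speeds.
- status.current_tau(): joint torques, N m.
- status.current_ee_pos(): TCP position.
- status.current_eef_rot(): TCP orientation.
- status.current_wrist_force(): force on the tool from outside, world axes, zero at the start.
- status.current_torque(): the same for the moment, N m.
- status.current_grip_width(): finger opening in m.
- status.current_grip_force(): force on a finger pad.
Only numpy, scipy, OpenCV 4.12 (cv2) and the standard library are available. Lean on these libraries where they do the work, as an engineer would, in place of code of your own. Each camera call takes 0.05 s, during which the arm holds its last target. There are 200 camera calls.

## Working session

There is one attempt and no reset: what is moved stays moved. The work goes in short steps, each a Python script; the robot and the scene stay as the last script left them, time stands still between calls to the robot, and variables do not carry over. Pictures are saved under pics/ and viewed, at most 10 in all, crops included, and the job is handed in when it is done.

```bash
mkdir -p pics; cat > h.py <<'E'
import numpy as np, cv2
from plant import arm, get_image, ticket, status
def snap(n,f):
    d=get_image(n); cv2.imwrite(f,d["frame"][:,:,::-1]); np.savez(f[:-4],K=d["camera_matrix"],T=d["T"]); return d
def ray(f,u,v,z):
    d=np.load(f); r=d['T'][:3,:3]@np.linalg.inv(d['K'])@[u,v,1]; o=d['T'][:3,3]; return o+r*(z-o[2])/r[2]
def proj(f,p):
    d=np.load(f); q=d['K']@(np.linalg.inv(d['T'])@np.append(p,1))[:3]; return q[:2]/q[2]
E
python3 - <<'E'
from h import *
for n in("scene","side","wrist"):
    d=snap(n,f"pics/{n}0.png"); print(n,d["T"].round(3).tolist(),d["camera_matrix"].round(1).tolist())
print(arm.grasp_offset,status.current_time(),status.current_eef_rot().round(2) if hasattr(status.current_eef_rot(),'round') else status.current_eef_rot())
E
```

```text
scene [[0.657, -0.504, 0.561, -0.117], [-0.754, -0.439, 0.488, -0.604], [0.001, -0.744, -0.668, 0.941], [0.0, 0.0, 0.0, 1.0]] [[545.9, 0.0, 279.7], [0.0, 545.9, 212.1], [0.0, 0.0, 1.0]]
side [[-0.969, -0.162, 0.187, 0.386], [-0.247, 0.588, -0.77, 0.883], [0.015, -0.793, -0.61, 0.764], [0.0, 0.0, 0.0, 1.0]] [[498.4, 0.0, 279.7], [0.0, 498.4, 212.4], [0.0, 0.0, 1.0]]
wrist [[0.4, 0.868, 0.294, 0.195], [0.916, -0.379, -0.129, 0.652], [-0.001, 0.321, -0.947, 0.374], [0.0, 0.0, 0.0, 1.0]] [[331.5, 0.0, 285.7], [0.0, 331.5, 215.7], [0.0, 0.0, 1.0]]
0.0187 0.15 [[-0.92  0.4  -0.  ]
 [ 0.4   0.92 -0.  ]
 [-0.   -0.   -1.  ]]
```

View pics/scene0.png

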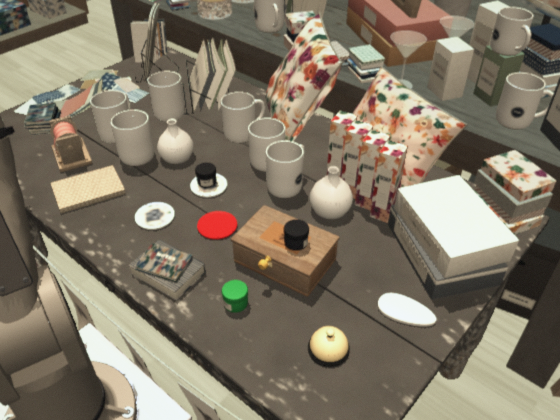

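View pics/side0.png

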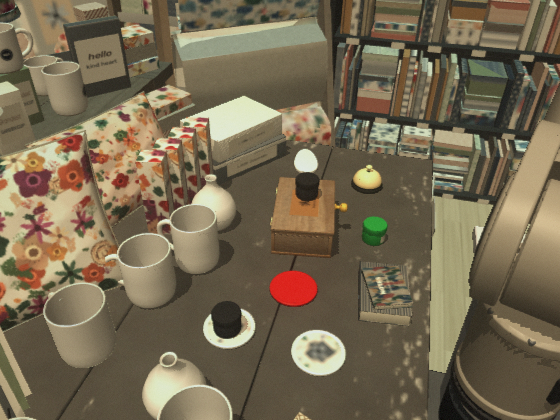

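Scene: the jar on the lid is at (296,235). Look-alikes are the other jar (206,177) on coaster_b and the green jar (235,295). The empty coaster is at (155,216), with the red decoy at (217,225) and a white oval dish at (407,309). The bell is at (330,344) and the brass pull at (265,263). Side view: jar (307,186), coaster (318,352), bell (367,180), pull (342,207). I'll check these choices in a close crop.

```bash
python3 - <<'E'
from h import *
a=cv2.imread("pics/scene0.png"); b=cv2.imread("pics/side0.png")
A=cv2.resize(a[200:370,225:355],None,fx=3,fy=3,interpolation=cv2.INTER_CUBIC)
B=cv2.resize(b[145:315,260:390],None,fx=3,fy=3,interpolation=cv2.INTER_CUBIC)
cv2.imwrite("pics/c1.png",np.hstack([A,B]))
# coaster ellipse: bright low-saturation blobs
for n,im,roi in(("scene",a,(130,180,195,235)),("side",b,(280,355,325,380))):
    x0,x1,y0,y1=roi
    c=im[y0:y1,x0:x1]; m=(c.min(2)>105).astype(np.uint8)
    cs,_=cv2.findContours(m,cv2.RETR_EXTERNAL,cv2.CHAIN_APPROX_NONE); k=cv2.convexHull(max(cs,key=len))
    e=cv2.fitEllipse(k); u,v=e[0][0]+x0,e[0][1]+y0
    print(n,"coaster",u,v,e[1],ray(f"pics/{n}0.npz",u,v,.009).round(4))
E
```

```text
scene coaster 154.12157821655273 214.93882369995117 (27.68906593322754, 40.91054153442383) [0.4476 0.3096 0.009 ]
side coaster 317.9912643432617 352.2271308898926 (45.7203369140625, 54.59565353393555) [0.4469 0.3153 0.009 ]
```

View pics/c1.png

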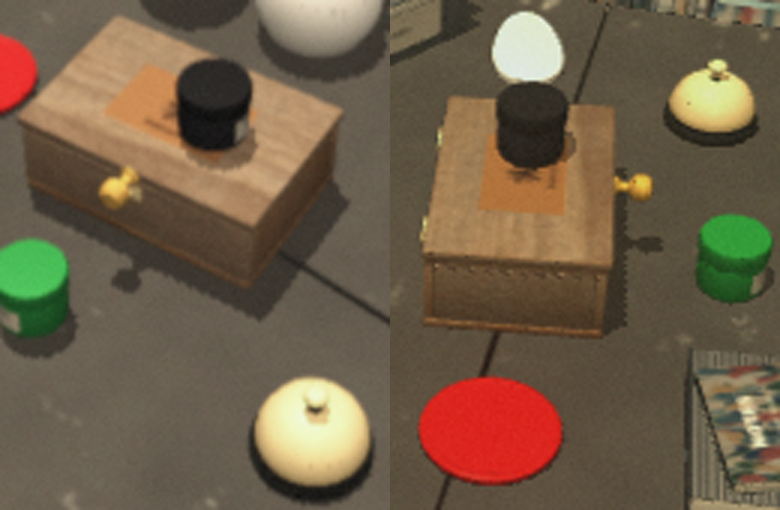

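```bash
python3 - <<'E'
from h import *
S=lambda x,y:("pics/scene0.npz",225+x/3,200+y/3)
D=lambda x,y:("pics/side0.npz",260+(x-390)/3,145+y/3)
def two(a,b):
    A=[];B=[]
    for f,u,v in(a,b):
        o=ray(f,u,v,1.);r=ray(f,u,v,0.)-o;r/=np.linalg.norm(r);P=np.eye(3)-np.outer(r,r);A.append(P);B.append(P@o)
    return np.linalg.lstsq(np.vstack(A),np.hstack(B),rcond=None)[0].round(4)
for n,s,d,z in(("jar",S(215,84),D(532,103),.125),("pull",S(115,189),D(642,186),.07),("button",S(317,392),D(718,65),.061)):
    print(n,ray(*s,z).round(4),ray(*d,z).round(4),two(s,d))
for q in([S(*p) for p in((118,16),(342,115),(246,222),(20,120))],[D(*p) for p in((427,258),(447,98),(615,107),(613,265))]):
    c=np.array([ray(*p,.077)[:2] for p in q]); print(c.round(4).tolist(),c.mean(0).round(4))
    print([np.linalg.norm(c[i]-c[i-1]).round(3) for i in range(4)])
    # axes: back-left,back-right,front-right,front-left
    x=(c[0]+c[1]-c[2]-c[3]); y=(c[0]+c[3]-c[1]-c[2]); print("yaw",np.arctan2(x[1],x[0]),np.arctan2(-y[0],y[1]))
E
```

```text
jar [ 0.5531 -0.0698  0.125 ] [ 0.5512 -0.0629  0.125 ] [ 0.5533 -0.0683  0.1224]
pull [ 0.4665 -0.0495  0.07  ] [ 0.4596 -0.0539  0.07  ] [ 0.4615 -0.0516  0.0732]
button [ 0.4267 -0.2623  0.061 ] [ 0.422  -0.2603  0.061 ] [ 0.424  -0.2622  0.0612]
[[0.6022, 0.0705], [0.6291, -0.1316], [0.4989, -0.1443], [0.4669, 0.0465]] [ 0.5493 -0.0397]
[np.float64(0.137), np.float64(0.204), np.float64(0.131), np.float64(0.193)]
yaw 0.1374358674677488 0.14903830433119958
[[0.5956, 0.0824], [0.6331, -0.1223], [0.4964, -0.1465], [0.4651, 0.0549]] [ 0.5476 -0.0329]
[np.float64(0.133), np.float64(0.208), np.float64(0.139), np.float64(0.204)]
yaw 0.1908771776044036 0.16782922620181698
```

```bash
cat >> h.py <<'E'
YAW=0.165
def R(yaw,tilt=0.,flip=1):
    # tool down, closing along box y; tilt>0 leans the gripper body toward box +x
    c,s=np.cos(yaw),np.sin(yaw); X=np.array([c,s,0]); y=flip*np.array([-s,c,0])
    z=-np.cos(tilt)*np.array([0,0,1.])-np.sin(tilt)*X
    return np.column_stack([np.cross(y,z),y,z])
E
python3 - <<'E'
from h import *
print("green",ray("pics/scene0.npz",235,288,.048),ray("pics/side0.npz",375,225,.048),"cb",ray("pics/scene0.npz",209,184,.009))
X=np.array([np.cos(YAW),np.sin(YAW),0]);hinge=np.array([.552,-.037,.063])+.07*X
for fl in(1,-1):
    print(fl)
    for n,p,r in([("jar",[.553,-.067,.09],R(YAW,0,fl)),("jarup",[.553,-.067,.25],R(YAW,0,fl)),("coa",[.447,.3125,.022],R(YAW,0,fl)),("bell",[.424,-.262,.058],R(YAW,0,fl))]+
      [(f"p{a}t{t}",hinge-.1606*X*np.cos(a+.044)+[0,0,.1606*np.sin(a+.044)-.012],R(YAW,t,fl)) for a in(0,.5,1.05) for t in(0,.2,.4)]):
        q=arm.ik(p,r); print(n,None if q is None else np.round(q,2))
E
```

```text
green [ 0.38874357 -0.03861936  0.048     ] [ 0.38308772 -0.03413797  0.048     ] cb [0.62523898 0.29545958 0.009     ]
1
jar [-0.31  0.43  0.4   1.95 -0.23  0.8   1.96]
jarup [-0.47  0.25  0.59  1.8  -0.15  1.13  1.9 ]
coa [-0.7   0.49 -0.03  2.    0.02  0.65  0.99]
bell [-0.21  0.49  0.81  2.13 -0.54  0.74  2.7 ]
p0t0 [-0.35  0.35  0.39  2.18 -0.21  0.65  1.93]
p0t0.2 [-0.3   0.45  0.32  2.02 -0.13  0.89  1.84]
p0t0.4 [-0.25  0.57  0.25  1.87 -0.08  1.12  1.78]
p0.5t0 [-0.44  0.26  0.48  2.08 -0.16  0.84  1.87]
p0.5t0.2 [-0.34  0.37  0.37  1.92 -0.11  1.07  1.82]
p0.5t0.4 [-0.27  0.5   0.28  1.77 -0.07  1.29  1.78]
p1.05t0 [-0.43  0.28  0.48  1.88 -0.15  1.01  1.84]
p1.05t0.2 [-0.32  0.41  0.35  1.72 -0.11  1.24  1.8 ]
p1.05t0.4 [-0.25  0.53  0.27  1.56 -0.07  1.46  1.76]
-1
jar [-0.59  0.52  0.8   1.97 -0.5   0.85 -0.93]
jarup [-0.73  0.32  0.93  1.81 -0.28  1.15 -1.11]
coa [-1.14  0.55  0.54  2.03 -0.44  0.68 -1.72]
bell [-0.24  0.51  0.85  2.13 -0.57  0.75 -0.41]
p0t0 [-0.77  0.5   0.95  2.2  -0.62  0.73 -0.8 ]
p0t0.2 [-0.63  0.56  0.78  2.04 -0.42  0.93 -1.01]
p0t0.4 [-0.57  0.68  0.72  1.89 -0.35  1.15 -1.07]
p0.5t0 [-0.79  0.35  0.94  2.09 -0.36  0.87 -1.05]
p0.5t0.2 [-0.69  0.48  0.85  1.94 -0.33  1.1  -1.08]
p0.5t0.4 [-0.61  0.61  0.79  1.79 -0.3   1.31 -1.1 ]
p1.05t0 [-0.74  0.36  0.88  1.9  -0.32  1.03 -1.12]
p1.05t0.2 [-0.65  0.5   0.83  1.74 -0.32  1.27 -1.13]
p1.05t0.4 [-0.58  0.64  0.79  1.58 -0.3   1.48 -1.13]
```

```bash
python3 - <<'E'
from h import *
arm.ungrasp()
arm.move_ptp([.40,.3125,.25],R(YAW)); snap("wrist","pics/w1.png")
arm.move_ptp([.50,-.06,.25],R(YAW)); snap("wrist","pics/w2.png")
print(status.current_time())
cv2.imwrite("pics/w12.png",cv2.resize(np.hstack([cv2.imread("pics/w1.png"),cv2.imread("pics/w2.png")]),(800,300)))
a=cv2.imread("pics/w2.png");print(a.shape)
E
```

```text
3.175
(420, 560, 3)
```

View pics/w12.png

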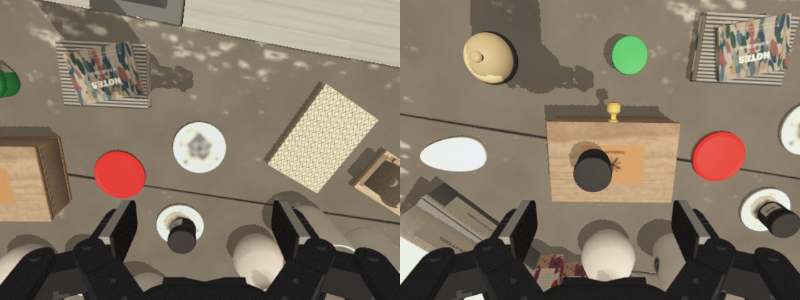

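The left half shows the empty coaster at full-resolution w1 (279,206). The right half shows the jar on the lid near w2 (270,240), the pull at (300,155) and the bell button at (108,80).

```bash
python3 - <<'E'
from h import *
a=cv2.imread("pics/w1.png"); x0,y0=230,155; c=a[y0:260,x0:330]
m=(c.min(2)>120).astype(np.uint8); cs,_=cv2.findContours(m,0,1); e=cv2.fitEllipse(cv2.convexHull(max(cs,key=cv2.contourArea)))
print("coaster",e,ray("pics/w1.npz",e[0][0]+x0,e[0][1]+y0,.009))
b=cv2.imread("pics/w2.png"); h=cv2.cvtColor(b,cv2.COLOR_BGR2HSV)
for n,p,z in(("bell",[.424,-.262,.061],0),("jar",[.553,-.067,.125],0),("pull",[.4635,-.0516,.07],0)): print(n,proj("pics/w2.npz",p).round(1))
A=cv2.resize(b[130:290,200:400],None,fx=3,fy=3,interpolation=cv2.INTER_CUBIC)
B=cv2.resize(b[40:120,80:170],None,fx=2.2,fy=2.2,interpolation=cv2.INTER_CUBIC)
B=cv2.copyMakeBorder(B,0,A.shape[0]-B.shape[0],0,0,0); cv2.imwrite("pics/c2.png",np.hstack([A,B]))
E
```

```text
coaster ((48.96078109741211, 51.31419372558594), (71.70223999023438, 75.02812957763672), 92.9984130859375) [0.44883862 0.31383956 0.009     ]
bell [103.   75.8]
jar [267.6 242.3]
pull [296.6 149.1]
```

View pics/c2.png

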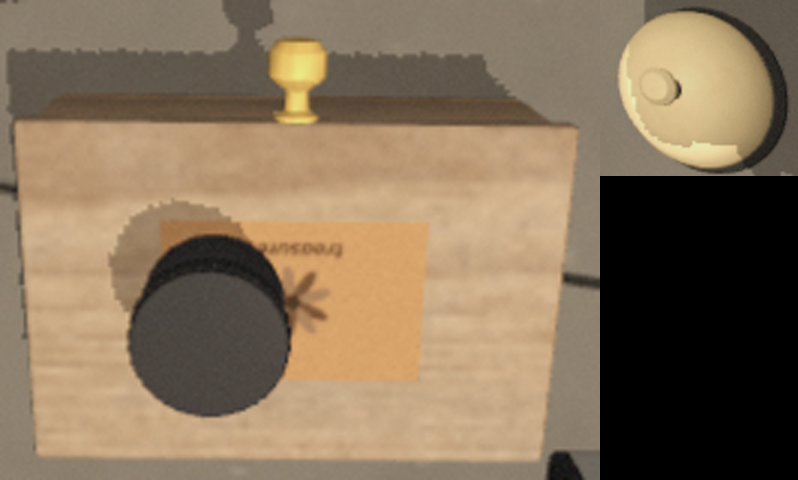

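```bash
python3 - <<'E'
from h import *
f="pics/w2.npz"; P=lambda x,y,z:ray(f,200+x/3,130+y/3,z)
jar=P(210,344,.125);print("jar",jar,"pull",P(298,65,.07),"btn",ray(f,80+57/2.2,40+86/2.2,.062))
c=np.array([P(*p,.077)[:2] for p in((16,122),(577,127),(543,460),(36,457))]);print(c.round(4).tolist(),c.mean(0))
x=c[2]+c[3]-c[0]-c[1]; y=c[1]+c[2]-c[0]-c[3]; print("yaw",np.arctan2(x[1],x[0]),np.arctan2(-y[0],y[1]),np.linalg.norm(x)/2,np.linalg.norm(y)/2)
r=R(YAW)
arm.move_ptp([jar[0],jar[1],.2],r)
print(arm.move_l([jar[0],jar[1],.092],r,speed=.1,guard=8), status.current_ee_pos())
arm.close(); arm.pause(.3); print("w",status.current_grip_width(),status.current_grip_force())
print(arm.move_l([jar[0],jar[1],.2],r,speed=.1)); print(status.current_grip_width(),status.current_grip_force(),status.current_wrist_force(),status.current_time())
snap("side","pics/s1.png")
E
```

```text
jar [ 0.55522574 -0.06424178  0.125     ] pull [ 0.46569864 -0.04816687  0.07      ] btn [ 0.42670838 -0.25859487  0.062     ]
[[0.5018, -0.1454], [0.4699, 0.055], [0.6048, 0.0781], [0.6375, -0.1251]] [ 0.55348399 -0.03436747]
yaw 0.15888225404131415 0.15868818605140314 0.13699478153651182 0.2043749183099456
False [ 0.5558013  -0.0642957   0.09265489]
w 7.096820882197439e-05 0.0
False
0.00019058432067159563 0.0 [-0.82015606  0.08722233  0.33875645] 7.1083
```

```bash
python3 - <<'E'
from h import *
snap("scene","pics/sc1.png")
a=cv2.imread("pics/sc1.png")[150:350,200:400];b=cv2.imread("pics/s1.png")[60:260,220:420]
cv2.imwrite("pics/c3.png",cv2.resize(np.hstack([a,b]),None,fx=2,fy=2))
print(status.current_ee_pos(),status.current_eef_rot())
E
```

```text
[ 0.55475672 -0.0642268   0.19927538] [[-9.86420936e-01 -1.64231053e-01 -1.37772183e-03]
 [-1.64231005e-01  9.86421895e-01 -1.48972643e-04]
 [ 1.38348091e-03  7.93149064e-05 -9.99999040e-01]]
```

View pics/c3.png

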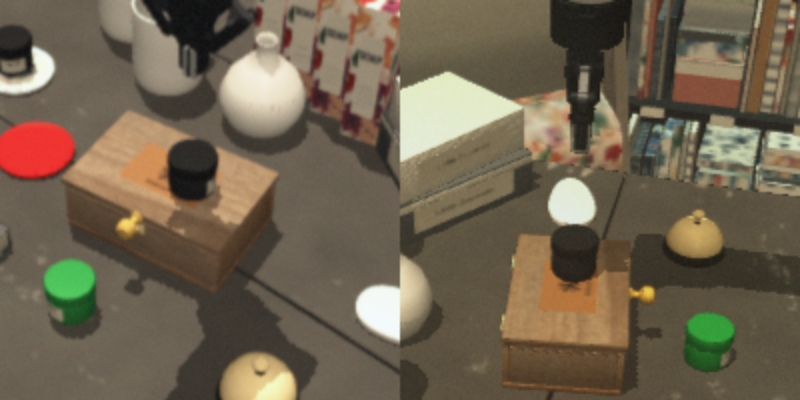

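The view shows the jar still standing on the lid and the closed fingers hanging above it. Next I'll check whether the reported TCP projects onto the fingertips seen in the pictures.

```bash
python3 - <<'E'
from h import *
p=np.array(status.current_ee_pos())
for n in("pics/sc1","pics/s1"): print(n,proj(n+".npz",p),proj(n+".npz",[.555,-.065,.125]))
print(np.load("pics/sc1.npz")['T'].round(3)[:3,3],np.load("pics/s1.npz")['T'][:3,3].round(3))
print(status.current_joint_positions())
E
```

```text
pics/sc1 [295.88712884 200.50903219] [295.53524768 226.52878812]
pics/s1 [307.50587547 150.8690055 ] [305.9082239  178.59875473]
[-0.117 -0.604  0.941] [0.386 0.883 0.764]
[-0.30760459  0.28765424  0.38189865  1.84922372 -0.12343651  1.02917892
  1.85979624]
```

The fingertips appear about 14 px above where the reported TCP projects in both views, so the real tips sit roughly 40 mm higher than reported. I'll triangulate them and confirm with a guarded touch on the bare lid.

```bash
python3 - <<'E'
from h import *
A=[];B=[]
for f,u,v in(("pics/sc1.npz",295,187),("pics/s1.npz",310,135)):
    o=ray(f,u,v,1.);r=ray(f,u,v,0.)-o;r/=np.linalg.norm(r);P=np.eye(3)-np.outer(r,r);A.append(P);B.append(P@o)
print("tip",np.linalg.lstsq(np.vstack(A),np.hstack(B),rcond=None)[0])
r=R(.16); yb=np.array([-np.sin(.16),np.cos(.16)]); xy=np.array([.5535,-.0345])+.05*yb
arm.move_l([*xy,.17],r)
for n in("scene","side"): snap(n,f"pics/{n}2.png")
print(arm.move_l([*xy,.04],r,speed=.03,guard=4),status.current_ee_pos(),status.current_wrist_force())
snap("side","pics/s3.png"); snap("scene","pics/sc3.png")
arm.move_l([*xy,.17],r); print(status.current_time())
a=cv2.imread("pics/sc3.png")[150:350,200:400];b=cv2.imread("pics/s3.png")[100:300,220:420]
cv2.imwrite("pics/c4.png",cv2.resize(np.hstack([a,b]),None,fx=2,fy=2))
E
```

```text
tip [ 0.55084137 -0.06462572  0.23880905]
False [0.54555786 0.01489245 0.04002469] [-0.94329063 -0.42516061  0.07118801]
13.625
```

View pics/c4.png

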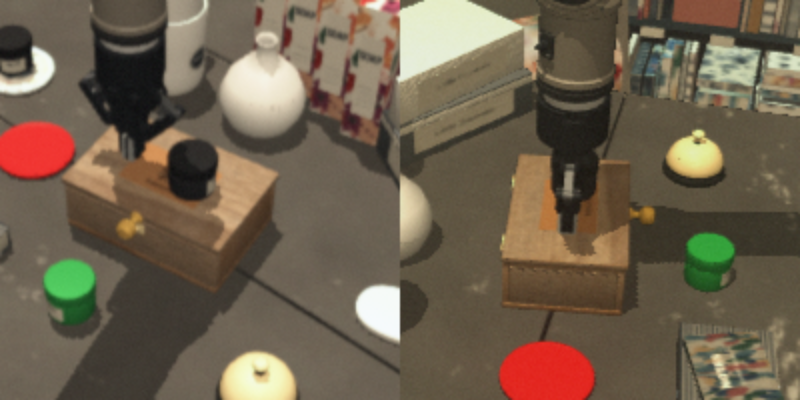

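There was no contact at a reported z of 0.040, well below the lid top at 0.077, so the TCP reading is clearly offset. I'll find the exact offset with a slow guarded touch.

```bash
python3 - <<'E'
from h import *
r=R(.16); yb=np.array([-np.sin(.16),np.cos(.16)]); xy=np.array([.5535,-.0345])+.05*yb
arm.move_l([*xy,.046],r,speed=.2)
print(arm.move_l([*xy,.016],r,speed=.02,guard=3),status.current_ee_pos(),status.current_wrist_force())
arm.move_l([*xy,.10],r,speed=.2); print(status.current_time())
E
```

```text
True [0.54566654 0.01491447 0.03736276] [-0.63912311 -0.65275625  7.69846415]
15.5417
```

The touch puts the true tips 39.5 mm behind the reported TCP along the tool, so I'll correct for that from here on.

```bash
sed -i 's/YAW=0.165/YAW=0.16; OFF=.0395/' h.py; python3 - <<'E'
from h import *
r=R(YAW); j=[.555,-.0655]; c=[.448,.3135]
arm.ungrasp(); arm.move_l([*j,.14],r,speed=.25)
print(arm.move_l([*j,.094-OFF],r,speed=.12,guard=10))
arm.close(); arm.pause(.2); print("w",status.current_grip_width(),status.current_grip_force(),status.current_ee_pos())
w=status.current_grip_width()
if .05<w<.062:
    arm.move_l([*j,.13],r,speed=.12)
    print(status.current_grip_width(),status.current_wrist_force())
    arm.move_ptp([*c,.10],r); snap("side","pics/s4.png")
    print(arm.ik([*c,.027-OFF],r) is not None,status.current_grip_width(),status.current_time())
E
```

```text
False
w 0.052984577962464245 61.76677465438843 [ 0.55558925 -0.06552155  0.05560212]
0.05290370073909344 [-0.94244652  0.5080143  -1.05411545]
True 0.05353877411535327 20.6
```

```bash
python3 - <<'E'
from h import *
r=R(YAW); c=[.448,.3135]
arm.move_l([*c,.01],r,speed=.12)
print(arm.move_l([*c,-.0165],r,speed=.02,guard=2.5),status.current_ee_pos(),status.current_wrist_force())
arm.ungrasp(); arm.pause(.1); arm.move_l([*c,.11],r,speed=.15)
arm.move_ptp([.40,.27,.21],r); arm.pause(.1); snap("wrist","pics/w5.png"); snap("side","pics/s5.png"); print(status.current_time(),status.current_grip_width())
a=cv2.imread("pics/w5.png");b=cv2.imread("pics/s5.png")
cv2.imwrite("pics/c5.png",cv2.resize(np.hstack([a,b]),(800,300)))
E
```

```text
True [ 0.44784438  0.31342595 -0.01210942] [-0.54670941 -0.39679551  4.07656115]
24.75 0.08571274971835681
```

View pics/c5.png

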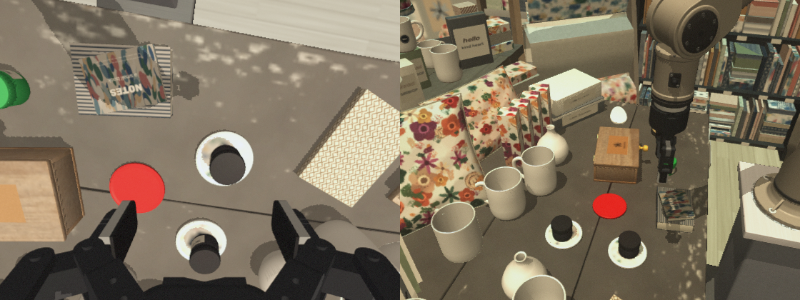

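The jar stands upright on the formerly empty coaster (side view ~(629,245)), and the other jar is untouched. Next is the bell.

```bash
python3 - <<'E'
from h import *
print("jar",ray("pics/w5.npz",228*1.4,167*1.4,.057),"coaster",ray("pics/w5.npz",224*1.4,158*1.4,.009))
r=R(YAW); b=[.4255,-.2600]
arm.close(); arm.move_ptp([*b,.10],r); arm.move_l([*b,.032],r,speed=.15)
print(arm.move_l([*b,.0155],r,speed=.015,guard=6.5),status.current_ee_pos(),status.current_wrist_force())
arm.pause(.15); print(status.current_wrist_force(),status.current_ee_pos())
arm.move_l([*b,.10],r,speed=.15); print(status.current_time())
E
```

```text
jar [0.44481501 0.31478424 0.057     ] coaster [0.44772349 0.31301155 0.009     ]
True [ 0.42558085 -0.25994856  0.01923437] [-0.68198371 -0.39030886  8.3229389 ]
[-1.3861295  -0.32927148  7.89486627] [ 0.42557133 -0.25993774  0.01927926]
29.7417
```

The button went down about 3.5 mm at roughly 8 N, so the bell rang. Next I'll take a close measurement of the pull from the wrist camera.

```bash
python3 - <<'E'
from h import *
arm.ungrasp(); r=R(YAW); arm.move_ptp([.462,-.049,.13],r); arm.pause(.1); snap("wrist","pics/w6.png")
im=cv2.imread("pics/w6.png"); h=cv2.cvtColor(im,cv2.COLOR_BGR2HSV)
f="pics/w6.npz"; e=proj(f,[.4645,-.049,.07]); print("expect",e)
x0,y0=int(e[0])-50,int(e[1])-50
h=h[y0:y0+100,x0:x0+100]; m=((h[...,0]>15)&(h[...,0]<35)&(h[...,1]>130)&(h[...,2]>90)).astype(np.uint8)
n,l,s,c=cv2.connectedComponentsWithStats(m); print(s[1:],c[1:]+[x0,y0])
A=cv2.resize(im[y0:y0+100,x0:x0+100],(500,500),interpolation=cv2.INTER_CUBIC); M=cv2.resize(m*255,(300,300)); M=cv2.copyMakeBorder(cv2.merge([M]*3),0,200,0,0,0)
cv2.imwrite("pics/c6.png",np.hstack([A,M])); print(x0,y0,status.current_time())
E
```

```text
expect [286.51313551 218.98997389]
[[ 37  39  28  41 629]] [[285.86009539 224.58505564]]
236 168 31.5417
```

View pics/c6.png

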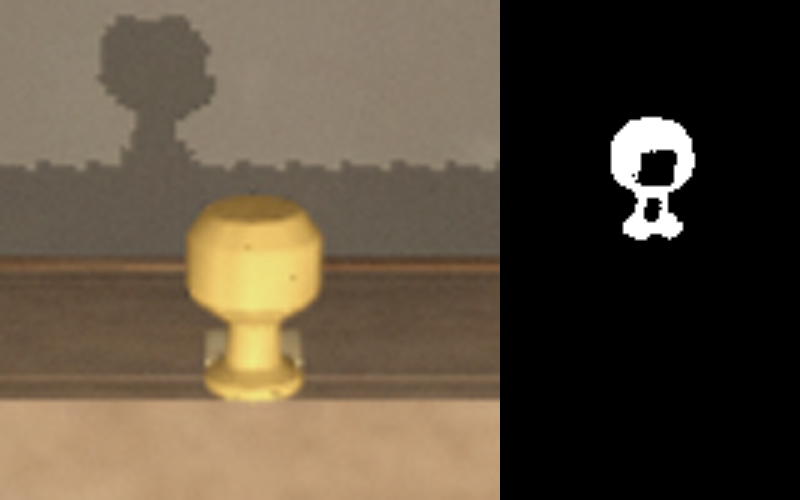

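The head centre is at crop (254,258), which is full-image (286.9,219.6). That's within 1 px of the prediction (286.5,219.0), so I'll grasp and lift.

```bash
python3 - <<'E'
from h import *
r=R(YAW); X=np.array([np.cos(YAW),np.sin(YAW),0]); pull=np.array([.4645,-.049,.07]); H=pull+.16*X; H[2]=.063
dz=-.014-OFF
arm.move_l([pull[0],pull[1],.06],r,speed=.12)
print(arm.move_l(pull+[0,0,dz],r,speed=.06,guard=8))
arm.close(); arm.pause(.2); p0=np.array(status.current_ee_pos()); w=status.current_grip_width(); print("w",w,status.current_grip_force(),p0,status.current_wrist_force())
if .012<w<.03:
    for a in np.linspace(0,1.047,13)[1:]:
        t=H-.1606*X*np.cos(a+.044)+np.array([0,0,.1606*np.sin(a+.044)+dz])
        arm.move_l(t,r,speed=.06); f=np.array(status.current_wrist_force()); print(round(a,2),f.round(1),round(status.current_grip_width(),4))
        if np.linalg.norm(f)>50: break
print(status.current_time(),status.current_ee_pos(),status.current_grip_force())
snap("side","pics/s7.png");snap("scene","pics/sc7.png")
a=cv2.imread("pics/sc7.png")[100:380,120:400];b=cv2.imread("pics/s7.png")[100:380,200:480]
cv2.imwrite("pics/c7.png",cv2.resize(np.hstack([a,b]),(800,400)))
E
```

```text
False
w 0.01741150604015324 58.55960445878736 [ 0.46482113 -0.04998023  0.0168406 ] [-1.55636155 -4.32980116  6.13936557]
0.09 [ 2.3 -5.1 -1.5] 0.018
0.17 [ 4.1 -5.3 -2.5] 0.0179
0.26 [ 2.8 -6.1 -3.2] 0.0179
0.35 [ 3.6 -6.4 -4.1] 0.018
0.44 [ 3.9 -6.7 -4.1] 0.018
0.52 [ 2.7 -6.4 -4.8] 0.0177
0.61 [ 3.1 -7.  -5. ] 0.0182
0.7 [ 3.  -6.8 -3.3] 0.018
0.79 [ 1.4 -6.4 -3. ] 0.0179
0.87 [ 1.5 -6.7 -3.1] 0.0178
0.96 [-0.5 -6.8 -0.9] 0.0179
1.05 [-2.4 -6.   1. ] 0.0175
38.5833 [ 0.54801968 -0.03687182  0.15169509] 59.17858577011182
```

View pics/c7.png

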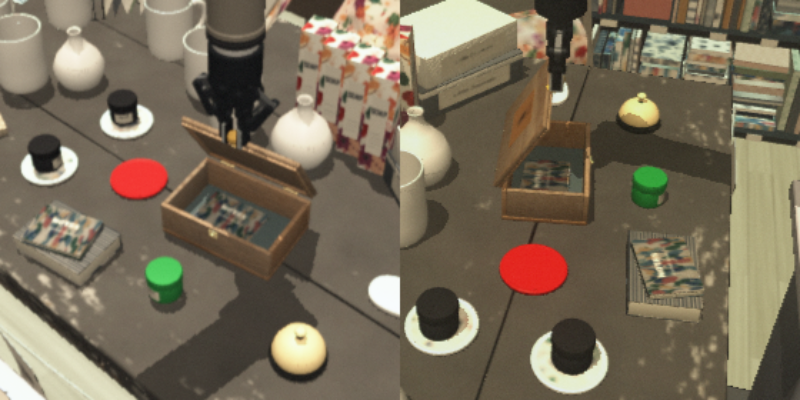

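The lid stands open at about 60° (reading back the pull height gives 1.044 rad) with the pull between the fingers. The jar is on its coaster and the bell is in place.

```bash
python3 - <<'E'
from h import *
arm.pause(.5); print(status.current_grip_force(),status.current_wrist_force(),status.current_ee_pos())
print(ticket.job_done())
E
```

```text
59.16148688113026 [-2.25073635 -6.55750461  1.34379546] [ 0.54776024 -0.03686433  0.15153436]
the job is handed in; nothing more can be done
None
```

The job is handed in, with no verdict returned: the balm jar is upright on the formerly empty coaster, the bell's button was pressed about 3.5 mm (it rings at 2 mm), and the gripper is holding the lid open by its brass pull at about 60 degrees.

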